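Zero the kitchen scale under the tall tumbler

TASK

I want to weigh into the tall green tumbler: stand it gently, upright, in the middle of the kitchen scale's round steel platform and let go of it. Then zero the scale with its round key, the middle one of the three: press it straight down just until you feel its dome click and give way, no further (do not squash it down to its stop), and let it come back up. Do not press that key before the tumbler stands there, do not press the other two keys, and leave everything else where it is.

Things in the scene. Friction and masses are not known exactly. Their poses are not given: they have to be found in the camera images.
- scale: flat white kitchen scale, 270 mm long (its x) by 180 mm wide (its y), fixed to the counter. Origin: centre of its underside on the counter. Its +x end carries the round steel platform; its -x end, nearer the robot, carries three grey keys in a row along y, on a deck 30 mm above the counter; between them lies a flat dark display. Nothing on it stands higher than 41 mm
- platform (a point): centre of the top face of the scale's steel platform, a disc of 144 mm diameter, 40 mm above the counter; axes as the scale's; 150 mm from the round key
- zero_key_top (a point): centre of the top of the round grey key (28 mm diameter), the middle of the three; 41 mm above the counter and 11 mm above the deck around it when up; it moves with the key
- zero_key (a joint): travel of the round key in m: 0 up, positive pressed straight down, hard stop at 0.009. A rubber dome is under it: starts at about 0.9 N, resists with up to about 4.7 N at 0.0022, then gives way (click) and the force falls to about 1.6 N at 0.006, then climbs again, to about 4.9 N at 0.008 and 7 N at 0.009. The click is complete from 0.004; over 0.0078 it is squashed. It springs back by itself
- unit_key_top (a point): centre of the top of the small square key (16 x 16 mm), 52 mm to the scale's +y side of the round key, 41 mm above the counter
- unit_key (a joint): travel of the square key in m, 0 up, 0.006 fully pressed; not to be pressed
- power_key_top (a point): centre of the top of the oblong key (28 x 12 mm), 52 mm to the scale's -y side of the round key, 41 mm above the counter
- power_key (a joint): travel of the oblong key in m, 0 up, 0.006 fully pressed; not to be pressed
- tall_tumbler: tall green glass tumbler, open at the top, 115 mm high, 56 mm diameter at the foot widening to 62 mm at the rim, wall 3 mm, 0.15 to 0.3 kg; origin: centre of its underside, z up. It stands upright at the start. Parallel fingers take it across its diameter near the rim, at about 94 mm above its foot: taken 15 mm lower, the body of the gripper can foul the rim
- short_tumbler: short green glass tumbler, 72 mm high, 58 to 64 mm diameter; origin: centre of its underside. Bystander: leave it
- jar: closed jar with a steel cap, 60 mm diameter, 85 mm high; origin: centre of its underside. Bystander
- shaker: white ceramic shaker, 42 mm diameter, 82 mm high; origin: centre of its underside. Bystander
- reamer_jug: blue plastic jug with a citrus reamer on top, 124 mm diameter at the rim, 145 mm high, handle to its +x reaching 94 mm from the axis; origin: centre of its underside. Bystander
- silicone_lid: hard grey silicone lid lying flat, disc of 110 mm diameter with a small knob, 20 mm high; origin: centre of its underside. Bystander
- tablespoon: steel tablespoon lying on the counter along its x, 190 mm long; origin on its axis near the middle. Bystander

How it is judged (in metres and radians):
On the way, in this order (a step that is already met when the one before it is completed fails the run):
1. the tall tumbler stands upright in the middle of the scale's platform, let go (horizontal distance between tall_tumbler and platform below 0.03 m and z of tall_tumbler in the frame of platform below 0.004 m and angle between tall_tumbler's own z axis and vertical below 0.08 rad and linear speed of tall_tumbler below 0.02 m/s and contact force between tall_tumbler and the fingers below 0.1 N), for 0.2 s.
2. the round key is pressed past its click (4 mm) by the fingers (value of joint zero_key above 0.004 m and contact force between the fingers and zero_key above 0.2 N), for 0.02 s.
3. the round key has come back up (value of joint zero_key below 0.0012 m), for 0.2 s.
At the end, for the whole second after the job is handed in: The tall tumbler stands upright (within 0.08 rad) and at rest on the scale's platform, its axis within 30 mm of the platform's centre; all three keys are up (within 1.2 mm), after the round one was pressed past its click (4 mm) but never beyond 7.8 mm (horizontal distance between tall_tumbler and platform below 0.03 m and z of tall_tumbler in the frame of platform between -0.004 and 0.004 m and angle between tall_tumbler's own z axis and vertical below 0.08 rad and linear speed of tall_tumbler below 0.02 m/s and value of joint each of zero_key, unit_key, power_key below 0.0012 m); the robot touches nothing.
It fails at once if the round key is squashed beyond 7.8 mm (value of joint zero_key above 0.0078 m).
It fails at once if the round key is pressed (2 mm) while the tall tumbler is not standing on the platform (value of joint zero_key above 0.002 m and (horizontal distance between tall_tumbler and platform above 0.035 m or z of tall_tumbler in the frame of platform above 0.006 m)).
It fails at once if another key is pressed (3 mm) (value of joint any of unit_key, power_key above 0.003 m).
It fails at once if the tumbler is tipped over 0.5 rad or banged on the scale (over 70 N) or dropped (falls at over 0.5 m/s, out of the fingers) (angle between tall_tumbler's own z axis and vertical above 0.5 rad or contact force between tall_tumbler and scale above 70 N or (linear speed of tall_tumbler above 0.5 m/s and contact force between tall_tumbler and the fingers below 0.1 N)).
It fails at once if a bystander is moved by more than 25 mm or knocked over (distance of any of short_tumbler, jar, shaker, reamer_jug, silicone_lid, tablespoon from where it was at the start of the episode above 0.025 m or angle between any of short_tumbler, jar, shaker's own z axis and vertical above 0.5 rad).
It also fails if it takes over 53 s, if anything falls off the work surface, if the arm or the gripper's body presses on something with over 40 N, if the wrist force passes 120 N, or if a joint passes its speed limit or range.

ROBOT

A 6-joint arm with a two-finger parallel gripper is mounted at the origin on the work surface. World frame = base frame: x ahead of the robot, y to its left, z up, the work surface at z = 0. Lengths are in mm, angles in degrees, forces in N, time in s.
With the tool pointing down it reaches from about 350 to 850 mm from the base axis. Payload 8.1 kg.
Tool frame: the origin (TCP) lies midway between the tips of the shut fingers; the grasp point (between the pads) lies 19 mm behind it; z points along the fingers, y is the line along which they close (so a half turn about z gives the same grasp; the last joint's range is limited). The gripper opens to 85 mm and grips with 20 to 120 N. Pads are 22 mm wide; open, the fingers measure 114 mm over their backs; the gripper's body (76 mm by 85 mm) begins 54 mm behind the grasp point. The pads swing forward as they close: fully open they stand 13 mm farther back than shut.
Start: joints at [61.513, 7.471, 85.268, -0, 87.261, -4.893], TCP at [240.135, 549.855, 231.292] pointing down, gripper open.
Joint ranges: [-169.43, 169.43], [-51.17, 129.36], [1.28, 143.12], [-76.62, 256.62], [0, 156.53], [-152.29, 152.29]. Speed limits (degrees/s): [136.94, 136.94, 159.86, 180, 180, 180].

INTERFACE

Orientations are given as [roll, pitch, yaw] about the fixed x, y, z axes, in that order (R = Rz(yaw) Ry(pitch) Rx(roll)).
In Python, from bench import r gives the robot as it stands.
- The arm moves only by the tool step_hand, called after ">>>" by a JSON object that holds its "op" and its "data", one argument or row to a line. Schema: {"type":"object","properties":{"motion":{"type":"array","items":{"type":"array","prefixItems":[{"type":"array","items":{"type":"number"},"minItems":3,"maxItems":3},{"type":"array","items":{"type":"number"},"minItems":3,"maxItems":3},{"type":"number"}],"minItems":3,"maxItems":3},"minItems":1,"maxItems":8},"squeeze":{"type":"number"},"only":{"type":"string"},"quiet":{"type":"boolean"},"lines":{"type":"string"}},"required":["motion"],"additionalProperties":false}. motion is a list of rows, 1 to 8 of them, each written [[rx, ry, rz], [dx, dy, dz], opening]: a rotation vector rx, ry, rz in units of 2 degrees, then dx, dy, dz in units of 20 mm, then the finger opening in mm; each row is the pose to reach, as a shift and turn from the pose commanded when the call began, along the tool's axes at that moment; what a row does not reach only later rows make up. A row lasts 1/8 s, in which the tool goes at most 62.5 mm and 10.7 degrees, less where a joint would pass 70% of its speed; a pose out of reach is approached as far as the arm can. The fingers move at their own pace and stop on an object; squeeze is the grip in N (left out, the last holds). Time passes only in rows, so rows that do not move let the fingers close. The tool returns the time, the measured TCP pose, the force, the opening and the grip force at its end. only (a regular expression) keeps the lines of the reply that match it, lines (a string "A,B") keeps lines A to B, and quiet returns only ok. Input that does not fit is refused with a message, and nothing moves.
- r.sense(): the state, without advancing time (a new reading comes with each control period).
- r.snapshot(name): name is "scene" or "top" or "wrist"; returns a dict with "pixels" (480x640x3 uint8, blue, green, red), "fx", "fy", "cx", "cy" (pixels), "pose" (4x4, takes a point from camera to world coordinates). Camera axes: x right, y up, looking along -z (the intrinsics and any distortion apply to the point x, -y, -z); pixel columns grow to the right and rows downward; lengths in mm; the calibration is good to about 2 mm. The wrist camera is an equidistant fisheye: a pixel r from the principal point sees the ray r / f radians off the axis. A picture is of the moment at which its call begins. There is no depth.
- r.hand_in(): hands the job in; it is judged then, once.
The state is a dict: "time": time; "joint_pos": joint angles; "qd": joint speeds; "joint_efforts": joint torques, N m; "tool_pos": TCP position; "tcp_rot": TCP orientation; "ft_force": force on the tool from outside, world axes, zero at the start; "wrist_torque": the same for the moment, N m; "finger_gap": finger opening in mm; "grip_force": force on a finger pad.
Only numpy, scipy, OpenCV 4.12 (cv2) and the standard library are available. Lean on these libraries where they do the work, as an engineer would, in place of code of your own. Each camera call takes 0.05 s, during which the arm holds its last target. There are 200 camera calls.

## Working session

There is one attempt and no reset: what is moved stays moved. The work goes in short steps, Python scripts to look and compute and a tool call to move; the robot and the scene stay as the last step left them, time stands still between calls to the robot, and variables do not carry over. Pictures are saved under pics/ and viewed, at most 13 in all, crops included, and the job is handed in when it is done.

```bash
ls; mkdir -p pics; python3 - <<'E'
from bench import r
import cv2
for n in("scene","top"):
    s=r.snapshot(n);cv2.imwrite(f"pics/{n}0.png",s["pixels"]);print(n,s["fx"],s["fy"],s["cx"],s["cy"],s["pose"])
    print([k for k in s])
print(r.sense())
E
```

```text
bench.py
pics
scene 445.48778643527237 445.48778643527237 323.9892838119258 232.52376455819845 [[-3.41534442e-01 -6.58083370e-01  6.71029436e-01  1.22982979e+03]
 [ 9.39819708e-01 -2.31793814e-01  2.51019011e-01  1.65332945e+02]
 [-9.65096407e-03  7.16378326e-01  6.97645291e-01  7.12487390e+02]
 [ 0.00000000e+00  0.00000000e+00  0.00000000e+00  1.00000000e+00]]
['pixels', 'fx', 'fy', 'cx', 'cy', 'pose']
top 462.9363073991359 462.9363073991359 323.46247122460267 241.4229492942277 [[ 2.16092238e-02  9.88649791e-01 -1.48676267e-01  4.64570365e+02]
 [-9.99658858e-01  2.35487478e-02  1.12971130e-02 -4.66393011e+01]
 [ 1.46700284e-02  1.48381426e-01  9.88821391e-01  1.15856337e+03]
 [ 0.00000000e+00  0.00000000e+00  0.00000000e+00  1.00000000e+00]]
['pixels', 'fx', 'fy', 'cx', 'cy', 'pose']
{'time': 0.1, 'joint_pos': array([ 6.15123027e+01,  7.51115868e+00,  8.53239230e+01,  6.60362117e-04,
        8.72616646e+01, -4.89304432e+00]), 'qd': array([-0.02205649, -0.04762291, -0.10250351,  0.0113898 ,  0.09291352,
       -0.01205236]), 'joint_efforts': array([ 1.85360812e-03, -5.70951712e+01, -5.01942480e+01, -1.22899737e-04,
        8.12618091e-03,  1.20360842e-04]), 'tool_pos': array([239.8938193 , 549.40885518, 230.33692985]), 'tcp_rot': array([-1.79903663e+02, -8.90921244e-03,  1.56405307e+02]), 'ft_force': array([ 1.31039187, -0.46759796, -0.19727914]), 'wrist_torque': array([ 0.02466969, -0.02584878,  0.01690906]), 'grip_force': 0.0, 'finger_gap': 85.46109646121634}
```

View pics/top0.png

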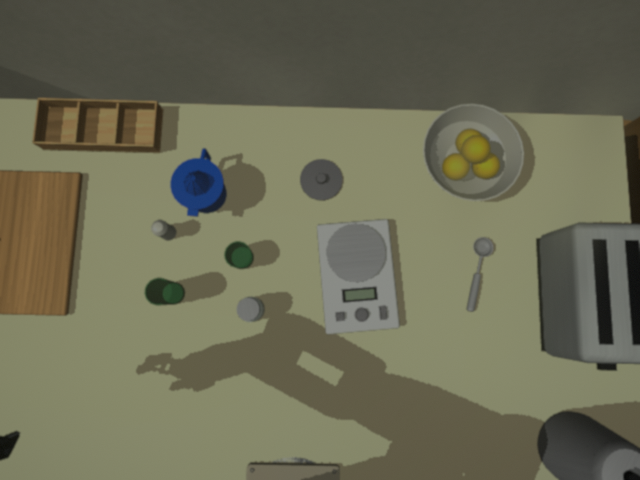

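View pics/scene0.png

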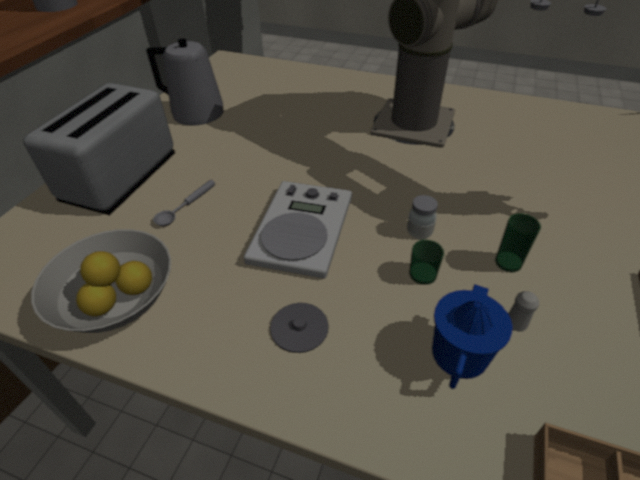

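The top view shows the tall tumbler at about (165,292), the platform at (357,253), the round key at (362,314), the short tumbler at (239,256), the jar at (250,309) and the shaker at (163,230). The scene view agrees: tall tumbler (517,243), platform (294,236), keys (291/312/333, 190–196).

```bash
cat > h.py <<'E'
import numpy as np, cv2
from bench import r
def ray(s,u,v):
    d=np.array([(u-s["cx"])/s["fx"],-(v-s["cy"])/s["fy"],-1.]);P=np.array(s["pose"])
    return P[:3,3],P[:3,:3]@d
def plane(s,u,v,z):
    o,d=ray(s,u,v);return o+d*(z-o[2])/d[2]
def tri(a,b):
    (o1,d1),(o2,d2)=a,b
    t=np.linalg.lstsq(np.c_[d1,-d2],o2-o1,rcond=None)[0]
    p,q=o1+t[0]*d1,o2+t[1]*d2;return (p+q)/2,np.linalg.norm(p-q)
E
python3 - <<'E'
from h import *
S={n:r.snapshot(n) for n in("top","scene")}
G={}
for n,s in S.items():
    im=s["pixels"];hsv=cv2.cvtColor(im,cv2.COLOR_BGR2HSV)
    m=cv2.inRange(hsv,(50,90,15),(85,255,255))
    cs=[c for c in cv2.findContours(m,cv2.RETR_EXTERNAL,cv2.CHAIN_APPROX_NONE)[0] if cv2.contourArea(c)>150]
    for c in cs:
        M=cv2.moments(c);p=(M["m10"]/M["m00"],M["m01"]/M["m00"]);print(n,"green",np.round(p,1),cv2.contourArea(c),cv2.boundingRect(c),plane(s,*p,57).round(1))
        G.setdefault(n,[]).append((cv2.contourArea(c),p))
    g=cv2.cvtColor(im,cv2.COLOR_BGR2GRAY)
    x0,y0,x1,y1=(312,212,405,340) if n=="top" else (240,175,360,285)
    big=cv2.resize(im[y0:y1,x0:x1],None,fx=4,fy=4,interpolation=cv2.INTER_CUBIC)
    cv2.imwrite(f"pics/{n}_scale.png",big)
a=max(G["top"]);b=max(G["scene"])
print("tall",tri(ray(S["top"],*a[1]),ray(S["scene"],*b[1])))
s=S["top"]
for n in("top","scene"): cv2.imwrite(f"pics/{n}.png",S[n]["pixels"])
E
```

```text
top green [172.  292.6] 312.5 (162, 281, 21, 22) [499.8 294.8  57. ]
top green [241.4 256.6] 336.0 (231, 244, 21, 24) [588.8 136.   57. ]
scene green [425.1 261.4] 980.5 (410, 241, 32, 42) [609.7 145.4  57. ]
scene green [516.6 241.4] 1423.0 (496, 214, 43, 57) [492.4 311.8  57. ]
tall (array([586.112841  , 209.36773784, 129.52034622]), np.float64(168.67988402282816))
```

View pics/top_scale.png

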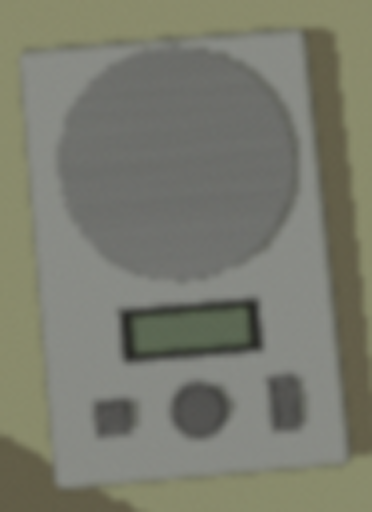

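```bash
python3 - <<'E'
from h import *
S={n:r.snapshot(n) for n in("top","scene")}
C={}
for n,s in S.items():
    im=cv2.resize(s["pixels"],None,fx=4,fy=4,interpolation=cv2.INTER_CUBIC).astype(float)
    m=((im[...,1]>1.35*im[...,2])&(im[...,1]>im[...,0]*1.05)).astype(np.uint8)
    m=cv2.morphologyEx(m,cv2.MORPH_CLOSE,np.ones((9,9)))
    for c in cv2.findContours(m,cv2.RETR_EXTERNAL,cv2.CHAIN_APPROX_NONE)[0]:
        if cv2.contourArea(c)<3000: continue
        c=cv2.convexHull(c);M=cv2.moments(c);p=((M["m10"]/M["m00"]+.5)/4-.5,(M["m01"]/M["m00"]+.5)/4-.5)
        print(n,np.round(p,1),cv2.contourArea(c)/16,np.array(cv2.boundingRect(c))/4)
        C.setdefault(n,[]).append((p,c))
for i in range(len(C["top"])):
  for j in range(len(C["scene"])):
    print(i,j,tri(ray(S["top"],*C["top"][i][0]),ray(S["scene"],*C["scene"][j][0])))
s=S["top"];im=s["pixels"]
x0,y0=312,212
g=cv2.resize(cv2.cvtColor(im[y0:340,x0:405],cv2.COLOR_BGR2GRAY),None,fx=4,fy=4,interpolation=cv2.INTER_CUBIC)
hs={}
for t in range(80,170,6):
    for c in cv2.findContours((g<t).astype(np.uint8),cv2.RETR_LIST,cv2.CHAIN_APPROX_NONE)[0]:
        a=cv2.contourArea(c)/16
        if a<60 or a>4000 or len(c)<6: continue
        (u,v),ax,_=cv2.fitEllipse(c); u,v=(u+.5)/4-.5+x0,(v+.5)/4-.5+y0
        if (abs(u-362)<3 and abs(v-314.5)<3 and a<250) or (abs(u-356.5)<4 and abs(v-253)<4 and a>2000):
            print(t,a,np.round((u,v),2),np.round(ax,1),plane(s,u,v,41 if a<250 else 40).round(1))
E
```

```text
top [169.3 290.5] 466.78125 [154.   279.25  29.5   24.25]
top [240.2 254.9] 450.8125 [230.5  242.5   22.    25.25]
scene [425.3 261.1] 1086.75 [410.25 240.25  32.75  43.25]
scene [516.6 241.4] 1569.28125 [496.25 214.25  43.5   57.25]
0 0 (array([532.51619612, 223.28705829,  29.7657647 ]), np.float64(174.80548284384446))
0 1 (array([503.84526293, 304.50815706,  65.30395374]), np.float64(10.696360805194393))
1 0 (array([594.44300613, 143.37770178,  41.05189294]), np.float64(3.5354873175949058))
1 1 (array([589.36912975, 210.2204376 , 132.31533386]), np.float64(165.7846840755731))
86 123.6875 [361.67 313.92] [48.  52.6] [ 459.8 -154.4   41. ]
92 135.59375 [361.67 313.95] [50.6 54.8] [ 459.7 -154.4   41. ]
98 146.15625 [361.66 313.96] [52.8 56.6] [ 459.7 -154.4   41. ]
104 156.34375 [361.66 313.96] [54.7 58.5] [ 459.6 -154.4   41. ]
110 166.8125 [361.68 313.97] [56.4 60.5] [ 459.6 -154.4   41. ]
116 178.3125 [361.68 313.96] [58.3 62.6] [ 459.7 -154.4   41. ]
116 2701.625 [356.63 252.06] [231.9 238.6] [ 608.5 -140.8   40. ]
122 191.0 [361.69 313.95] [60.4 64.7] [ 459.7 -154.5   41. ]
122 2800.5 [356.5  252.07] [237.2 241.7] [ 608.4 -140.5   40. ]
128 207.03125 [361.71 313.94] [62.7 67.7] [ 459.7 -154.5   41. ]
134 230.5625 [361.73 313.9 ] [65.7 71.9] [ 459.8 -154.6   41. ]
```

```bash
python3 - <<'E'
import cv2,numpy as np
a=cv2.resize(cv2.imread("pics/top.png")[210:330,130:270],(560,480),interpolation=2)
cv2.imwrite("pics/topcrop.png",cv2.convertScaleAbs(a,alpha=1.8))
E
```

```text
(no output)
```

View pics/topcrop.png

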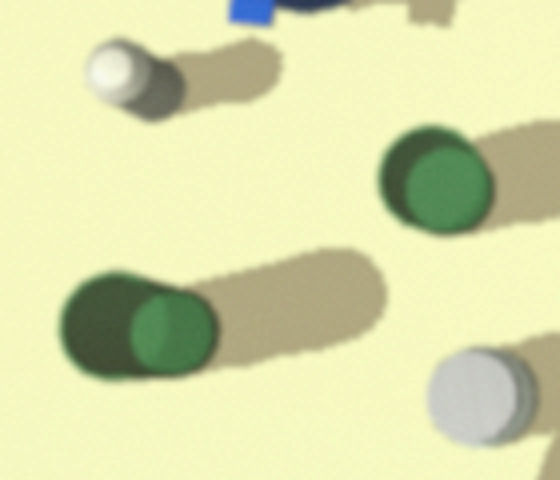

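The brightened crop shows the tall tumbler's rim circle centred at about (115,325), i.e. pixel (158.6,291.1). Its foot disc is at about (174,332), i.e. pixel (173.3,292.9). The shaker and short tumbler stand well clear.

```bash
python3 - <<'E'
from h import *
s=r.snapshot("top")
print("rim",plane(s,158.5,291.1,115),"foot",plane(s,173.3,292.9,3))
print("short",plane(s,130+434/4,210+180/4,72),"jar",plane(s,130+473/4,210+397/4,85),"shaker",plane(s,130+112/4,210+70/4,82))
im=s["pixels"]
c=r.snapshot("scene")
for u in [517.5]: print("scene rim",plane(c,521.5,227,115),"foot",plane(c,511,260,3))
print(plane(s,197,185,145))
from scipy.spatial.transform import Rotation as R
z=r.sense();print(z["tool_pos"],R.from_euler("xyz",z["tcp_rot"],degrees=True).as_matrix().round(3))
E
```

```text
rim [500.61607652 307.14258337 115.        ] foot [500.87298455 308.40341169   3.        ]
short [590.82414632 140.45719877  72.        ] jar [464.90269235 109.86307784  85.        ] shaker [650.25609592 330.53641793  82.        ]
scene rim [513.74015629 305.67267448 115.        ] foot [493.77255983 315.43631641   3.        ]
[738.32553582 228.55509639 145.        ]
[240.08923474 549.79761761 231.14633878] [[-0.916  0.4   -0.   ]
 [ 0.4    0.916 -0.   ]
 [ 0.    -0.    -1.   ]]
```
Tumbler at (500.8,307.8). Good agreement within top. Scene values from my eyeball guess; ok.

The rows are not in the units I measure in: shifts go in units of 20 mm and turns go in units of 2 degrees. I convert before sending: -117 mm is -5.85, 70 mm is 3.5.

>>> {"op": "step_hand", "data": {
  "motion": [
    [[0,0,0],[-2.75,-1,0.5],85],
    [[0,0,0],[-5.5,-1.95,1],85],
    [[0,0,0],[-8.25,-2.9,1.75],85],
    [[0,0,0],[-11,-3.85,2.5],85],
    [[0,0,0],[-13.75,-4.85,3.25],85],
    [[0,0,0],[-16.8,-5.85,3.5],85],
    [[0,0,0],[-16.8,-5.85,3.5],85],
    [[0,0,0],[-16.8,-5.85,3.5],85]
  ],
  "squeeze": 30
}}

```text
time: 1.4
tool_pos: [501.2, 308.1, 161.2]
tcp_rot: [180.0, -0.0, 156.3]
ft_force: [-0.1, -0.4, -0.7]
finger_gap: 85.1
grip_force: 0.0
```

```bash
python3 - <<'E'
from h import *
for n in("wrist","top","scene"):
    s=r.snapshot(n)
    cv2.imwrite(f"pics/{n}1.png",s["pixels"])
print(s["pose"][:3,3])
s=r.snapshot("wrist");print(s["fx"],s["cx"],s["cy"],s["pose"]);print(r.sense()["tool_pos"])
a=np.hstack([cv2.resize(cv2.imread("pics/wrist1.png"),(440,330)),cv2.imread("pics/top1.png")[150:480,60:420]])
cv2.imwrite("pics/c1.png",cv2.convertScaleAbs(a,alpha=1.5))
E
```

```text
[1229.82979125  165.33294488  712.48738986]
371.64829954431775 322.5061521705779 233.08437882482474 [[ 3.97869748e-01 -8.82699263e-01 -2.50083335e-01  4.36679352e+02]
 [ 9.17441813e-01  3.82929890e-01  1.08005643e-01  3.36164536e+02]
 [ 4.27882616e-04 -2.72409087e-01  9.62181431e-01  3.04530879e+02]
 [ 0.00000000e+00  0.00000000e+00  0.00000000e+00  1.00000000e+00]]
[500.37125752 309.41177163 161.5790253 ]
```

View pics/c1.png

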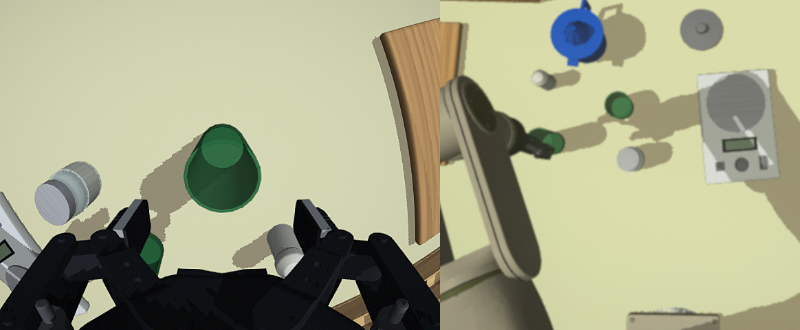

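The wrist picture has the tumbler centred between the fingers (rim about (223,175) in the crop, fingers at 140 and 305). I'll check the fore-aft position by casting a ray.

```bash
python3 - <<'E'
from h import *
s=r.snapshot("wrist");P=s["pose"]
def wp(u,v,z):
    x,y=(u-s["cx"])/s["fx"],(v-s["cy"])/s["fy"];t=np.hypot(x,y)
    d=P[:3,:3]@np.array([x/t*np.sin(t),-y/t*np.sin(t),-np.cos(t)])
    return P[:3,3]+d*(z-P[2,3])/d[2]
k=640/440
L,Rr,B=[wp(a*k,b*k,115) for a,b in((185,175),(261,175),(222.5,212))]
print(L,Rr,B,np.linalg.norm(L-Rr),(L+Rr)/2)
ax=np.array([-.916,.4,0]);print("near rim + r:",B-31*ax, B+31*ax)
E
```

```text
[485.523305   283.47094459 115.        ] [509.43845522 338.59869828 115.        ] [527.16880656 297.75181206 115.        ] 60.09162701030958 [497.48088011 311.03482144 115.        ]
near rim + r: [555.56480656 285.35181206 115.        ] [498.77280656 310.15181206 115.        ]
```

In the tool's units: 1 mm is 0.05, 90 mm is 4.5.

>>> {"op": "step_hand", "data": {
  "motion": [
    [[0,0,0],[0.05,0.05,1.5],85],
    [[0,0,0],[0.05,0.05,3],85],
    [[0,0,0],[0.05,0.05,4],85],
    [[0,0,0],[0.05,0.05,4.5],85],
    [[0,0,0],[0.05,0.05,4.5],85]
  ]
}}

```text
time: 2.28
tool_pos: [500.4, 309.6, 71.0]
tcp_rot: [-180.0, -0.0, 156.4]
ft_force: [0.3, -0.1, -0.8]
finger_gap: 85.3
grip_force: 0.0
```

>>> {"op": "step_hand", "data": {
  "motion": [
    [[0,0,0],[0,0,0],50],
    [[0,0,0],[0,0,0],50],
    [[0,0,0],[0,0,0],50],
    [[0,0,0],[0,0,0],50],
    [[0,0,0],[0,0,0],50],
    [[0,0,0],[0,0,0],50]
  ],
  "squeeze": 30
}}

```text
time: 3.02
tool_pos: [501.7, 309.7, 73.0]
tcp_rot: [179.9, 0.1, 156.4]
ft_force: [-1.6, -2.8, 6.2]
finger_gap: 62.0
grip_force: 32.6
```

In the tool's units: -10 mm is -0.5, -120 mm is -6.

>>> {"op": "step_hand", "data": {
  "motion": [
    [[0,0,0],[0,0,-0.5],50],
    [[0,0,0],[0,0,-1.5],50],
    [[0,0,0],[0,0,-3],50],
    [[0,0,0],[0,0,-4.5],50],
    [[0,0,0],[0,0,-5.5],50],
    [[0,0,0],[0,0,-6],50],
    [[0,0,0],[0,0,-6],50]
  ],
  "squeeze": 30
}}

```text
time: 3.9
tool_pos: [500.9, 309.6, 191.8]
tcp_rot: [180.0, 0.0, 156.4]
ft_force: [0.5, -0.4, -2.7]
finger_gap: 61.7
grip_force: 33.7
```

```bash
python3 - <<'E'
from h import *
s=r.snapshot("wrist");a=s["pixels"]
b=r.snapshot("scene")["pixels"]
cv2.imwrite("pics/c2.png",cv2.convertScaleAbs(np.hstack([cv2.resize(a,(400,300)),b[80:380,260:640]]),alpha=1.6))
E
```

```text
(no output)
```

View pics/c2.png

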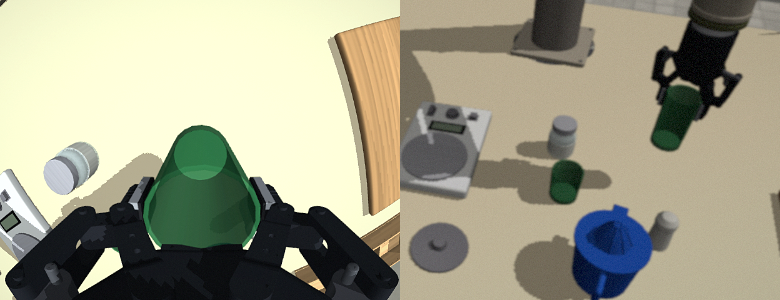

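The tumbler is held upright between the pads: its foot is at about (200,157) in the wrist view, and in the scene view it is off the counter. I'll carry it to above the platform.

>>> {"op": "step_hand", "data": {
  "motion": [
    [[0,0,0],[-0.4,-0.55,0],50],
    [[0,0,0],[-1.4,-1.85,0],50],
    [[0,0,0],[-2.8,-3.7,0],50],
    [[0,0,0],[-4.3,-5.7,0],50],
    [[0,0,0],[-5.8,-7.7,0],50],
    [[0,0,0],[-7.3,-9.7,0],50],
    [[0,0,0],[-8.8,-11.65,0],50],
    [[0,0,0],[-10.3,-13.65,0],50]
  ]
}}

```text
time: 5.0
tool_pos: [579.7, -25.6, 190.4]
tcp_rot: [-180.0, -0.1, 156.4]
ft_force: [0.9, 0.1, -2.4]
finger_gap: 61.7
grip_force: 33.9
```

>>> {"op": "step_hand", "data": {
  "motion": [
    [[0,0,0],[-1.4,-1.85,0],50],
    [[0,0,0],[-2.5,-3.3,0],50],
    [[0,0,0],[-3.3,-4.35,0],50],
    [[0,0,0],[-3.65,-4.85,0],50],
    [[0,0,0],[-3.65,-4.85,0],50],
    [[0,0,0],[-3.65,-4.85,0],50]
  ]
}}

```text
time: 5.75
tool_pos: [608.0, -140.3, 191.1]
tcp_rot: [180.0, -0.0, 156.4]
ft_force: [-0.5, 0.2, -2.5]
finger_gap: 61.9
grip_force: 33.9
```

```bash
python3 - <<'E'
from h import *
w=r.snapshot("wrist");t=r.snapshot("top")["pixels"];s=r.snapshot("scene")["pixels"]
print(w["pose"][:3].round(4).tolist());print(r.sense()["tool_pos"],r.sense()["joint_pos"])
cv2.imwrite("pics/w3.png",w["pixels"]);cv2.imwrite("pics/s3.png",s)
cv2.imwrite("pics/c3.png",cv2.convertScaleAbs(np.hstack([cv2.resize(w["pixels"],(400,300)),cv2.resize(s[100:300,190:456],(400,300))]),alpha=1.6))
E
```

```text
[[0.3988, -0.8825, -0.2493, 544.4323], [0.917, 0.3839, 0.1081, -113.4668], [0.0003, -0.2718, 0.9624, 334.0478]]
[ 608.25347756 -140.20780378  191.37078519] [-1.76911113e+01  1.23470699e+01  8.40095744e+01  9.81103667e-03
  8.36445890e+01 -8.41720242e+01]
```

View pics/c3.png

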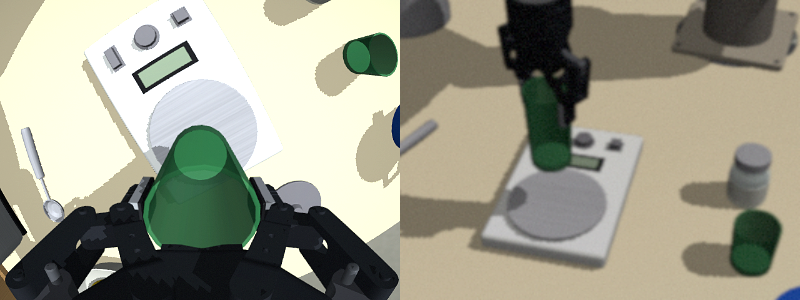

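```bash
cat >> h.py <<'E'
def wp(s,u,v,z):
    P=s["pose"];x,y=(u-s["cx"])/s["fx"],(v-s["cy"])/s["fy"];t=np.hypot(x,y)
    d=P[:3,:3]@np.array([x/t*np.sin(t),-y/t*np.sin(t),-np.cos(t)])
    return P[:3,3]+d*(z-P[2,3])/d[2]
E
python3 - <<'E'
from h import *
s=r.snapshot("wrist");k=1.6
print("key",wp(s,146*k,36*k,41),"foot",wp(s,201*k,154*k,120))
for u,v in((147,129),(258,128),(203,80)): print(wp(s,u*k,v*k,40))
print("unit/power",wp(s,181*k,15*k,41),wp(s,114*k,57*k,41))
E
```

```text
key [ 460.68320541 -153.42325287   41.        ] foot [ 607.74361696 -141.33322922  120.        ]
[ 571.49899507 -203.31384536   40.        ]
[628.46625261 -68.67692137  40.        ]
[ 543.47912901 -110.86149294   40.        ]
unit/power [ 454.63866187 -102.29964785   41.        ] [ 465.65659773 -203.04409034   41.        ]
```

In the tool's units: 40 mm is 2, 75 mm is 3.75.

>>> {"op": "step_hand", "data": {
  "motion": [
    [[0,0,0],[0,0,1],50],
    [[0,0,0],[0,0,2],50],
    [[0,0,0],[0,0,2.75],50],
    [[0,0,0],[0,0,3.3],50],
    [[0,0,0],[0,0,3.6],50],
    [[0,0,0],[0,0,3.7],50],
    [[0,0,0],[0,0,3.75],50]
  ]
}}

```text
time: 6.82
tool_pos: [608.7, -141.4, 116.9]
tcp_rot: [180.0, 0.1, 156.4]
ft_force: [-0.0, -0.3, -2.7]
finger_gap: 61.8
grip_force: 33.9
```

>>> {"op": "step_hand", "data": {
  "motion": [
    [[0,0,0],[0,0,0.05],50],
    [[0,0,0],[0,0,0.1],50],
    [[0,0,0],[0,0,0.1],50]
  ]
}}

```text
time: 7.2
tool_pos: [608.3, -141.3, 114.4]
tcp_rot: [180.0, 0.0, 156.4]
ft_force: [-0.2, 0.3, -3.3]
finger_gap: 61.7
grip_force: 33.9
```

In the tool's units: 1 mm is 0.05.

>>> {"op": "step_hand", "data": {
  "motion": [
    [[0,0,0],[0,0,0.05],50],
    [[0,0,0],[0,0,0.05],50],
    [[0,0,0],[0,0,0.05],50]
  ]
}}

```text
time: 7.58
tool_pos: [608.3, -141.3, 113.3]
tcp_rot: [-180.0, 0.0, 156.4]
ft_force: [0.0, 0.1, -2.2]
finger_gap: 61.6
grip_force: 33.9
```

In the tool's units: 1 mm is 0.05.

>>> {"op": "step_hand", "data": {
  "motion": [
    [[0,0,0],[0,0,0.05],50],
    [[0,0,0],[0,0,0.05],50],
    [[0,0,0],[0,0,0.05],50]
  ]
}}

```text
time: 7.95
tool_pos: [608.7, -141.5, 113.1]
tcp_rot: [180.0, 0.1, 156.4]
ft_force: [-2.1, -0.9, 5.3]
finger_gap: 61.7
grip_force: 34.2
```

>>> {"op": "step_hand", "data": {
  "motion": [
    [[0,0,0],[0,0,0.035],50],
    [[0,0,0],[0,0,0.035],50],
    [[0,0,0],[0,0,0.035],50]
  ]
}}

```text
time: 8.32
tool_pos: [609.0, -141.7, 113.0]
tcp_rot: [-180.0, 0.1, 156.4]
ft_force: [-3.2, -1.4, 7.9]
finger_gap: 61.8
grip_force: 34.4
```

It's standing on the platform, so I'll release.

In the tool's units: -1 mm is -0.05.

>>> {"op": "step_hand", "data": {
  "motion": [
    [[0,0,0],[0,0,0],66],
    [[0,0,0],[0,0,-0.05],70],
    [[0,0,0],[0,0,-0.05],85],
    [[0,0,0],[0,0,-0.05],85],
    [[0,0,0],[0,0,-0.05],85],
    [[0,0,0],[0,0,-0.05],85]
  ],
  "squeeze": 20
}}

```text
time: 9.07
tool_pos: [608.3, -141.3, 112.5]
tcp_rot: [-180.0, -0.0, 156.4]
ft_force: [-0.3, 0.1, -0.0]
finger_gap: 85.2
grip_force: 0.0
```

>>> {"op": "step_hand", "data": {
  "motion": [
    [[0,0,0],[0,0,-0.75],85],
    [[0,0,0],[0,0,-2],85],
    [[0,0,0],[0,0,-3.75],85],
    [[0,0,0],[0,0,-5.25],85],
    [[0,0,0],[0,0,-5.25],85]
  ]
}}

```text
time: 9.7
tool_pos: [610.4, -142.0, 222.7]
tcp_rot: [180.0, 0.4, 156.4]
ft_force: [-0.1, 0.8, 0.3]
finger_gap: 84.9
grip_force: 0.0
```

```bash
python3 - <<'E'
from h import *
w=r.snapshot("wrist")["pixels"];s=r.snapshot("scene")["pixels"]
cv2.imwrite("pics/c4.png",cv2.convertScaleAbs(np.hstack([cv2.resize(w,(400,300)),cv2.resize(s[100:300,190:456],(400,300))]),alpha=1.6))
E
```

```text
(no output)
```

View pics/c4.png

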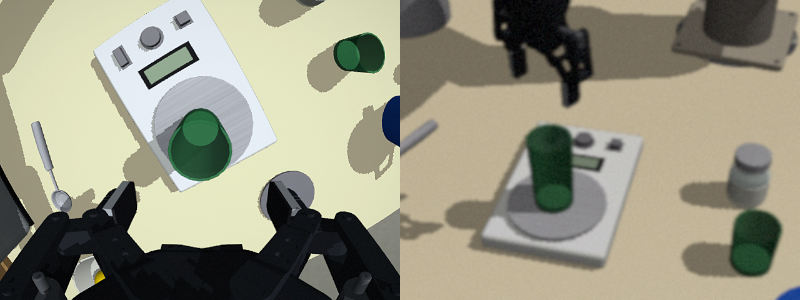

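The tumbler stands upright near the middle of the platform: its foot is at (200,127) in the wrist view against a platform centre of about (202,122). Next I'll shut the fingers and move above the round key.

In the tool's units: 130 mm is 6.5, -71 mm is -3.55.

>>> {"op": "step_hand", "data": {
  "motion": [
    [[0,0,0],[1,-0.55,0],0],
    [[0,0,0],[2.75,-1.5,0],0],
    [[0,0,0],[4.5,-2.45,0],0],
    [[0,0,0],[5.75,-3.15,0],0],
    [[0,0,0],[6.5,-3.55,0],0],
    [[0,0,0],[6.5,-3.55,0],0],
    [[0,0,0],[6.5,-3.55,0],0],
    [[0,0,0],[6.5,-3.55,0],0]
  ],
  "squeeze": 40
}}

```text
time: 10.8
tool_pos: [461.1, -154.2, 217.3]
tcp_rot: [180.0, -0.0, 156.4]
ft_force: [-0.5, 0.6, 0.2]
finger_gap: 0.1
grip_force: 0.0
```

```bash
python3 - <<'E'
from h import *
S=[]
for i in range(6):
    w=r.snapshot("wrist");S.append(r.sense()["tool_pos"])
print(np.round(S,1),r.sense()["tcp_rot"],r.sense()["finger_gap"],r.sense()["ft_force"])
cv2.imwrite("pics/w5.png",cv2.convertScaleAbs(w["pixels"],alpha=1.5))
E
```

```text
[[ 461.1 -154.1  217.3]
 [ 461.1 -154.2  217.3]
 [ 461.  -154.2  217.4]
 [ 461.  -154.2  217.4]
 [ 460.9 -154.2  217.5]
 [ 460.9 -154.3  217.5]] [ 1.79999816e+02 -1.09455114e-02  1.56416759e+02] 0.2206243632770002 [ 0.69242136  0.26638973 -0.22928773]
```

View pics/w5.png

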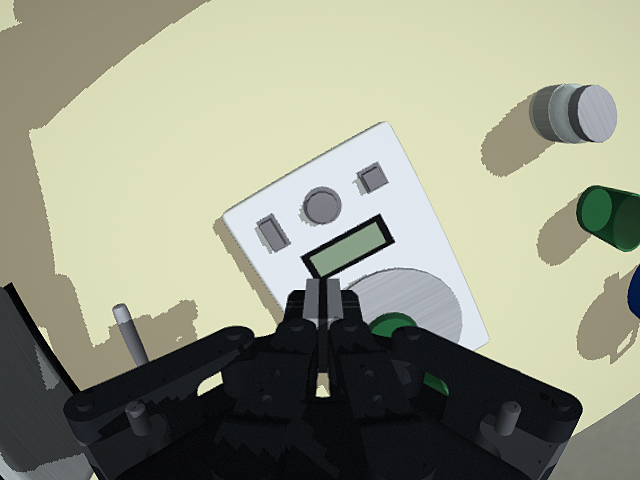

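In the tool's units: 166 mm is 8.3, 162 mm is 8.1.

>>> {"op": "step_hand", "data": {
  "motion": [
    [[0,0,0],[0,0,1.5],0],
    [[0,0,0],[0,0,3.25],0],
    [[0,0,0],[0,0,5],0],
    [[0,0,0],[0,0,6.5],0],
    [[0,0,0],[0,0,7.5],0],
    [[0,0,0],[0,0,8.1],0],
    [[0,0,0],[0,0,8.3],0],
    [[0,0,0],[0,0,8.3],0]
  ]
}}

```text
time: 12.1
tool_pos: [461.1, -154.5, 52.1]
tcp_rot: [-180.0, 0.0, 156.4]
ft_force: [0.6, 0.4, 0.1]
finger_gap: -0.1
grip_force: 0.0
```

>>> {"op": "step_hand", "data": {
  "motion": [
    [[0,0,0],[0,0,0.1],0],
    [[0,0,0],[0,0,0.2],0],
    [[0,0,0],[0,0,0.3],0],
    [[0,0,0],[0,0,0.3],0],
    [[0,0,0],[0,0,0.3],0]
  ]
}}

```text
time: 12.72
tool_pos: [460.7, -154.3, 45.6]
tcp_rot: [-180.0, -0.0, 156.4]
ft_force: [-0.1, -0.3, 0.1]
finger_gap: -0.1
grip_force: 0.0
```

```bash
python3 - <<'E'
from h import *
w=r.snapshot("wrist");print(r.sense()["tool_pos"],r.sense()["ft_force"])
cv2.imwrite("pics/w6.png",cv2.convertScaleAbs(w["pixels"][80:480,120:560],alpha=1.5))
E
```

```text
[ 460.74556063 -154.30770549   45.64355156] [ 0.44514102  0.36837375 -0.23773488]
```

View pics/w6.png

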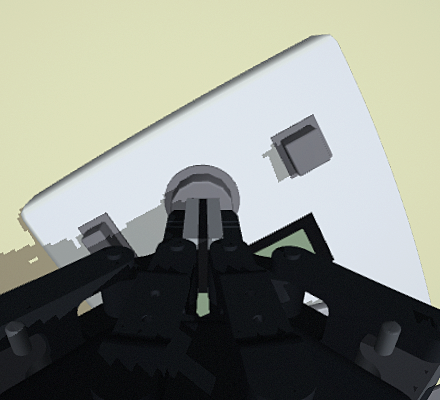

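The fingertips sit just above the round key, centred on it (about (202,200) in the crop), and clear of the neighbouring keys. I'll press in small steps.

>>> {"op": "step_hand", "data": {
  "motion": [
    [[0,0,0],[0,0,0.075],0],
    [[0,0,0],[0,0,0.15],0],
    [[0,0,0],[0,0,0.2],0],
    [[0,0,0],[0,0,0.2],0],
    [[0,0,0],[0,0,0.2],0]
  ]
}}

```text
time: 13.4
tool_pos: [460.8, -154.3, 41.6]
tcp_rot: [-180.0, 0.0, 156.4]
ft_force: [-0.5, -0.2, 0.3]
finger_gap: 0.0
grip_force: 0.0
```

>>> {"op": "step_hand", "data": {
  "motion": [
    [[0,0,0],[0,0,0.05],0],
    [[0,0,0],[0,0,0.05],0],
    [[0,0,0],[0,0,0.05],0]
  ]
}}

```text
time: 13.78
tool_pos: [460.8, -154.4, 40.7]
tcp_rot: [-180.0, 0.0, 156.4]
ft_force: [0.2, -0.2, 1.1]
finger_gap: -0.2
grip_force: 0.7
```

In the tool's units: 0.5 mm is 0.025.

>>> {"op": "step_hand", "data": {
  "motion": [
    [[0,0,0],[0,0,0.025],0],
    [[0,0,0],[0,0,0.025],0],
    [[0,0,0],[0,0,0.025],0]
  ]
}}

```text
time: 14.15
tool_pos: [460.9, -154.4, 40.2]
tcp_rot: [-180.0, 0.0, 156.4]
ft_force: [-0.0, 0.1, 2.8]
finger_gap: 0.1
grip_force: 1.3
```

>>> {"op": "step_hand", "data": {
  "motion": [
    [[0,0,0],[0,0,0.035],0],
    [[0,0,0],[0,0,0.07],0],
    [[0,0,0],[0,0,0.09],0],
    [[0,0,0],[0,0,0.09],0]
  ]
}}

```text
time: 14.65
tool_pos: [460.9, -154.4, 38.4]
tcp_rot: [-180.0, 0.0, 156.4]
ft_force: [-1.0, -0.2, 3.9]
finger_gap: -0.0
grip_force: 2.3
```

In the tool's units: 1.2 mm is 0.06, 0.7 mm is 0.035.

>>> {"op": "step_hand", "data": {
  "motion": [
    [[0,0,0],[0,0,0.035],0],
    [[0,0,0],[0,0,0.06],0],
    [[0,0,0],[0,0,0.06],0],
    [[0,0,0],[0,0,0.06],0]
  ]
}}

```text
time: 15.15
tool_pos: [460.9, -154.4, 37.1]
tcp_rot: [180.0, 0.0, 156.4]
ft_force: [1.2, -0.6, 3.3]
finger_gap: -0.1
grip_force: 1.6
```

>>> {"op": "step_hand", "data": {
  "motion": [
    [[0,0,0],[0,0,0.035],0],
    [[0,0,0],[0,0,0.07],0],
    [[0,0,0],[0,0,0.07],0],
    [[0,0,0],[0,0,0.07],0]
  ]
}}

```text
time: 15.65
tool_pos: [460.3, -154.1, 35.4]
tcp_rot: [180.0, -0.1, 156.4]
ft_force: [0.2, 0.3, 1.4]
finger_gap: -0.1
grip_force: 0.7
```

The force has dropped to about 1.5 N at roughly 5.5 mm of travel, so the dome has clicked. I'll back off straight up.

In the tool's units: -150 mm is -7.5, -130 mm is -6.5.

>>> {"op": "step_hand", "data": {
  "motion": [
    [[0,0,0],[0,0,-0.15],0],
    [[0,0,0],[0,0,-0.35],0],
    [[0,0,0],[0,0,-1],0],
    [[0,0,0],[0,0,-2.5],0],
    [[0,0,0],[0,0,-4.5],0],
    [[0,0,0],[0,0,-6.5],0],
    [[0,0,0],[0,0,-7.5],0],
    [[0,0,0],[0,0,-7.5],0]
  ]
}}

```text
time: 16.65
tool_pos: [462.1, -154.9, 188.4]
tcp_rot: [-180.0, 0.3, 156.4]
ft_force: [-0.2, 0.3, -0.1]
finger_gap: -0.1
grip_force: 0.0
```

>>> {"op": "step_hand", "data": {
  "motion": [
    [[0,0,0],[0,0,0],0],
    [[0,0,0],[0,0,0],0],
    [[0,0,0],[0,0,0],0],
    [[0,0,0],[0,0,0],0]
  ]
}}

```text
time: 17.15
tool_pos: [460.5, -154.2, 185.1]
tcp_rot: [180.0, -0.1, 156.4]
ft_force: [0.4, -0.6, -0.5]
finger_gap: 0.2
grip_force: 0.0
```

```bash
python3 - <<'E'
from h import *
w=r.snapshot("wrist")["pixels"];s=r.snapshot("scene")["pixels"]
cv2.imwrite("pics/c7.png",cv2.convertScaleAbs(np.hstack([cv2.resize(w,(400,300)),cv2.resize(s[100:300,190:456],(400,300))]),alpha=1.6))
E
```

```text
(no output)
```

View pics/c7.png

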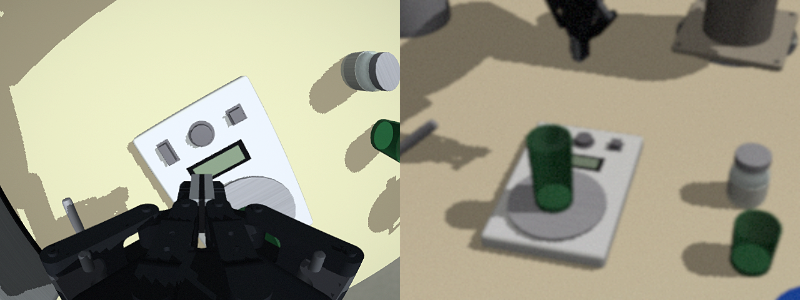

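The tumbler stands on the platform (scene crop (552,170)), the keys look up, and the arm is clear.

```bash
python3 -c "
from bench import r
print(r.hand_in())"
```

```text
the job is handed in; nothing more can be done
None
```

The tall tumbler stands upright near the centre of the scale's platform, and I let go of it. I then pressed the round key past its click, to about 5.5 mm, and let it come back up; the job is handed in at about 17 s, with no verdict returned.

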